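# Put the mixed-up lids back on their candy jars

## Task

The lids of the three candy jars on the counter have been mixed up: each one perches on a jar of another shape. Put every lid back on the jar whose shape it has, turned to match so that it drops fully home over the neck, and set it down gently, for the jars are glass. When you need a free place, park a lid on the round white board; lids must not be laid on the counter, and the scoop, the sample dish and the tin stay where they are.

Things in the scene. Friction and masses are not known exactly. Their poses are not given: they have to be found in the camera images.
- lid_round: Round lid of plain dark red tinplate, about 150 g: 119 mm across, 113 inside. Open below, skirt 22 mm deep, flat top 25 mm above its lower edge; central knob to grip: a 16 mm stem 20 mm high, then a round button 36 mm across, 11 mm thick, its middle 50 mm above the origin. Origin: centre of the skirt's lower edge, z up. Starts perched on the six-sided jar's neck, origin 125 mm above the counter.
- lid_square: Square lid of plain dark red tinplate, about 150 g: 104 mm a side, 98 inside, sides along its x and y. Open below, skirt 22 mm deep, flat top 25 mm above its lower edge; central knob to grip: a 16 mm stem 20 mm high, then a round button 36 mm across, 11 mm thick, its middle 50 mm above the origin. Origin: centre of the skirt's lower edge, z up. Starts perched on the round jar's neck, origin 125 mm above the counter.
- lid_hex: Six-sided lid of plain dark red tinplate, about 150 g: 119 mm across flats, 113 inside, two flats facing its +x and -x. Open below, skirt 22 mm deep, flat top 25 mm above its lower edge; central knob to grip: a 16 mm stem 20 mm high, then a round button 36 mm across, 11 mm thick, its middle 50 mm above the origin. Origin: centre of the skirt's lower edge, z up. Starts perched on the square jar's neck, origin 125 mm above the counter.
- jar_round: Round glass jar full of sweets, fixed: 142 mm across; body 100 mm high, on it a straight neck 25 mm high (top at 125 mm): 102 mm across. Origin: centre of the underside on the counter, z up. With its own lid fully home, the lid's top rests on the neck and the lid's origin is 103 mm above the jar's.
- jar_square: Square glass jar full of sweets, fixed: 132 mm a side, along its x and y; body 100 mm high, on it a straight neck 25 mm high (top at 125 mm): 88 mm a side, same way round. Origin: centre of the underside on the counter, z up. With its own lid fully home, the lid's top rests on the neck and the lid's origin is 103 mm above the jar's.
- jar_hex: Six-sided glass jar full of sweets, fixed: 140 mm across flats, two of them facing its +x and -x; body 100 mm high, on it a straight neck 25 mm high (top at 125 mm): 102 mm across flats, same way round. Origin: centre of the underside on the counter, z up. With its own lid fully home, the lid's top rests on the neck and the lid's origin is 103 mm above the jar's.
- board: Round white board on the counter, 170 mm across, top 18 mm above the counter, fixed and empty: the clean place to park a lid, which lies there on its skirt's edge. Origin: centre of the underside; z up.
- scoop: Bystander: steel candy scoop lying on the counter, a trough 75 mm long, 53 mm wide and 30 mm high with a round bar handle, about 175 mm long in all, handle towards its -x. Loose. Origin at the underside where trough and handle meet.
- dish: Bystander: small white ceramic sample dish, 72 mm across, 34 mm high, loose on the counter. Origin: centre of the underside.
- tin: Bystander: round flat aluminium sweet tin, 75 mm across, 28 mm high, loose on the counter. Origin: centre of the underside.
Not all that is in view belongs to the job. Leave any blue or purple look-alike of the lid_hex alone.

How it is judged:
At the end, for the whole second after the job is handed in: Each lid (round, square, six-sided) sits fully home on the jar of its own shape: its centre within 10 mm of the jar's axis, its origin 97 to 108 mm above the jar's underside (103 when home), level within 0.06 rad, at rest (horizontal distance between lid_round and jar_round below 0.01 m and z of lid_round in the frame of jar_round between 0.097 and 0.108 m and angle between each of lid_round, lid_square, lid_hex's own z axis and vertical below 0.06 rad and linear speed of each of lid_round, lid_square, lid_hex below 0.02 m/s and angular speed of each of lid_round, lid_square, lid_hex below 0.2 rad/s and horizontal distance between lid_square and jar_square below 0.01 m and z of lid_square in the frame of jar_square between 0.097 and 0.108 m and horizontal distance between lid_hex and jar_hex below 0.01 m and z of lid_hex in the frame of jar_hex between 0.097 and 0.108 m); the robot touches nothing.
It fails at once if a lid laid or dropped on the counter (its origin lower than 9 mm; the board's top is at 18 mm) (height (world z) of any of lid_square, lid_hex, lid_round below 0.009 m).
It fails at once if a glass jar struck or pressed hard (more than 60 N) (contact force between any of jar_round, jar_square, jar_hex and anything else above 60 N).
It fails at once if a lid dropped (falling faster than 0.55 m/s with no finger on it, as after a drop of some 2 cm or more) ((linear speed of lid_square above 0.55 m/s and contact force between lid_square and the fingers below 0.2 N) or (linear speed of lid_hex above 0.55 m/s and contact force between lid_hex and the fingers below 0.2 N) or (linear speed of lid_round above 0.55 m/s and contact force between lid_round and the fingers below 0.2 N)).
It fails at once if the scoop, the dish or the tin shifted by more than 30 mm (distance of any of scoop, dish, tin from where it was at the start of the episode above 0.03 m).
It also fails if it takes over 106 s, if anything falls off the work surface, if the arm or the gripper's body presses on something with over 40 N, if the wrist force passes 120 N, or if a joint passes its speed limit or range.

## Robot

A 6-joint arm with a two-finger parallel gripper is mounted at the origin on the work surface. World frame = base frame: x ahead of the robot, y to its left, z up, the work surface at z = 0. Lengths are in m, angles in rad, forces in N, time in s.
With the tool pointing down it reaches from about 0.35 to 0.775 m from the base axis. Payload 7.3 kg.
Tool frame: the origin (TCP) lies at the very end of the fingers, on their centre line; the grasp point (between the pads) lies 19 mm behind it; z points along the fingers, y is the line along which they close (so a half turn about z gives the same grasp; the last joint's range is limited). The gripper opens to 92 mm and grips with 3 to 60 N. Pads are 19 mm wide; open, the fingers measure 130 mm over their backs; the gripper's body (75 mm by 190 mm) begins 47 mm behind the grasp point.
Start: joints at [-1.394, 0.342, 1.524, -0, 1.275, -0.146], TCP at [0.167, -0.498, 0.227] pointing down, gripper open.
Joint ranges: [-2.53, 2.53], [-0.77, 2.02], [0.04, 2.7], [-1, 4.14], [0.28, 2.66], [-3.11, 3.11]. Speed limits (rad/s): [2.57, 2.57, 3.14, 3.14, 3.14, 3.14].

## Interface

Orientations are given as a unit quaternion [w, x, y, z].
In Python, from workcell import ctrl gives the robot as it stands.
- The arm moves only by the shell command python3 -m inch 'ROWS' [FORCE]. ROWS is JSON, one flat list of numbers, 7 for each row, row after row: the turn, a rotation vector about the tool's x, y, z in degrees, then the shift along the tool's x, y, z in cm, then the closure in counts, from 0 (fully open) to 255 (shut). In form: [rx, ry, rz, dx, dy, dz, claw, rx, ry, rz, dx, dy, dz, claw, ...]. A call has 1 to 20 rows; each row shifts and turns the commanded pose from where the row before left it, along the tool's axes as they then stand; what a row does not reach is not made up. A row lasts 1/8 s, in which the tool goes at most 62.5 mm and 10.7 degrees, less where a joint would pass 70% of its speed; a pose out of reach is approached as far as the arm can. A call with a gripper value outside its range is refused whole. The fingers move at their own pace and stop on an object; FORCE is the grip in N (left out, the last holds). Time passes only in rows, so rows that do not move let the fingers close. It gives the time, the measured TCP pose, the force, the opening and the grip force at its end, in the units of the state.
- ctrl.read_state(): the state, without advancing time (a new reading comes with each control period).
- ctrl.get_image(name): name is "side" or "top"; returns (picture, depth): 400x640x3 uint8, blue, green, red; 400x640 float32, m along the optical axis (not along the pixel's ray), 0 where there is no reading.
- ctrl.camera_info(name): a dict with "vfov" (degrees; the focal length in pixels is half the picture's height over the tangent of half this angle, whatever the lens; pixels are square), "cx", "cy" (the principal point, pixels), "dist_coeffs" ([k1, k2, p1, p2, k3] as OpenCV has them; the pictures are not rectified), "rvec" (rotation vector, rad) and "tvec" (3), from world to camera coordinates, as OpenCV has them. Camera axes: x right, y down, z forward; pixel columns grow to the right and rows downward; lengths in m; the calibration is good to about 2 mm. A picture is of the moment at which its call begins. camera_info takes no time and is no camera call.
- ctrl.finish_job(): hands the job in; it is judged then, once.
Trained networks look in the newest picture that a camera, given by its name, has taken for a name from the list of things; names that differ only in an ending like _2 or _b are one class to them, and where a whole thing is asked for, a point or a joint stands for the part that bears it (a point fixed in the world has none). Each returns a list of dicts, best first, with "confidence" (0 to 1); they miss things now and then, are a little off and sometimes report something else, mostly with a low value. They report only what shows in the picture. A call takes as long as a camera call. They do not tell look-alikes from the thing itself.
- ctrl.find_in(camera, thing): "point" ([x, y, z] in m, in world coordinates, good to about 4 mm: the middle of the surface that is visible of it).
- ctrl.mark_of(camera, thing): "point" ([x, y, z] in m, in world coordinates, good to about 4 mm: a listed point, or the origin of a listed thing).
The state is a dict: "clock": time; "joint_positions": joint angles; "joint_velocities": joint speeds; "tau": joint torques, N m; "tool_pos": TCP position; "tool_rot": TCP orientation; "ft_force": force on the tool from outside, world axes, zero at the start; "wrist_torque": the same for the moment, N m; "grip_width": finger opening in m; "grip_force": force on a finger pad.
Only numpy, scipy, OpenCV 4.12 (cv2) and the standard library are available. Lean on these libraries where they do the work, as an engineer would, in place of code of your own. Each camera call takes 0.05 s, during which the arm holds its last target. There are 200 camera calls.

## Working session

There is one attempt and no reset: what is moved stays moved. The work goes in short steps, Python scripts to look and compute and a shell command to move; the robot and the scene stay as the last step left them, time stands still between calls to the robot, and variables do not carry over. Pictures are saved under pics/ and viewed, at most 14 in all, crops included, and the job is handed in when it is done.

```bash
mkdir -p pics; ls
python3 - <<'E'
from workcell import ctrl
import cv2
for c in("top","side"):
    im,d=ctrl.get_image(c); cv2.imwrite(f"pics/{c}0.png",im)
    print(c,ctrl.camera_info(c))
    for t in["lid_round","lid_square","lid_hex","jar_round","jar_square","jar_hex","board","scoop","dish","tin"]:
        print(t,[([round(v,3) for v in r["point"]],round(r["confidence"],2)) for r in ctrl.mark_of(c,t)])
s=ctrl.read_state();print(s)
E
```

```text
pics
top {'vfov': 42.62048563756779, 'cx': 313.30035591710396, 'cy': 195.45606389076352, 'dist_coeffs': array([0.0215908, 0.       , 0.       , 0.       , 0.       ]), 'rvec': array([ 2.19885312, -2.17833453,  0.07682346]), 'tvec': array([0.00337987, 0.50653963, 1.38857989])}
lid_round []
lid_square [([0.482, -0.364, 0.124], 0.56)]
lid_hex [([0.387, 0.142, -0.003], 0.89), ([0.569, -0.131, 0.125], 0.85), ([0.347, -0.186, -0.0], 0.8), ([0.295, -0.376, 0.002], 0.68)]
jar_round [([0.485, -0.367, -0.001], 0.64)]
jar_square []
jar_hex [([0.484, -0.366, 0.126], 0.66), ([0.524, 0.353, 0.002], 0.58)]
board [([0.581, 0.115, -0.001], 0.89)]
scoop [([0.702, -0.395, -0.001], 0.59)]
dish [([0.403, -0.025, -0.0], 0.86)]
tin [([0.703, 0.279, -0.001], 0.74), ([0.486, -0.364, 0.126], 0.26)]
side {'vfov': 53.543438230594454, 'cx': 318.2607184423943, 'cy': 197.48408043237447, 'dist_coeffs': array([0.0096916, 0.       , 0.       , 0.       , 0.       ]), 'rvec': array([ 0.61946919, -2.6369596 ,  1.1588813 ]), 'tvec': array([0.45898256, 0.2555    , 1.07401161])}
lid_round [([0.53, 0.352, 0.126], 0.65)]
li
[... 494 characters left out ...]
, 'joint_positions': array([-1.39400092e+00,  3.42007956e-01,  1.52412060e+00,  2.17816399e-06,
        1.27543690e+00, -1.46021215e-01]), 'joint_velocities': array([-0.00042492,  0.000856  ,  0.00031806,  0.00159033, -0.00104513,
       -0.00037377]), 'tau': array([ 5.94184439e-04, -4.31134093e+01, -2.44474751e+01,  7.22021889e-02,
        4.83237952e-02,  3.57514530e-06]), 'tool_pos': array([ 0.16656124, -0.49787555,  0.22672917]), 'tool_rot': array([1.35818365e-05, 9.87001985e-01, 1.60708061e-01, 1.25105132e-06]), 'ft_force': array([-0.20407216,  0.3417911 , -0.92870713]), 'wrist_torque': array([ 0.00591262, -0.01118551, -0.02487252]), 'grip_force': 0.0, 'grip_width': 0.09168845896044794}
```

View pics/top0.png

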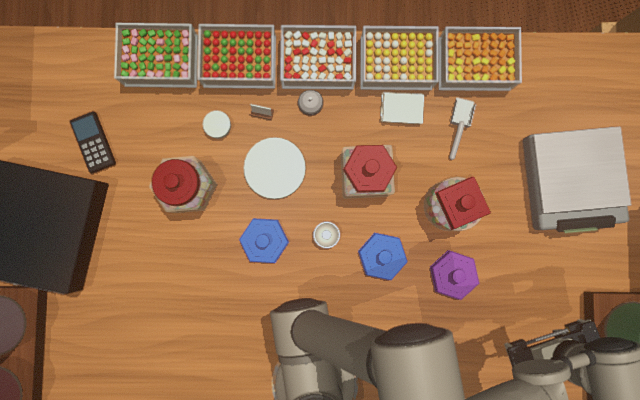

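View pics/side0.png

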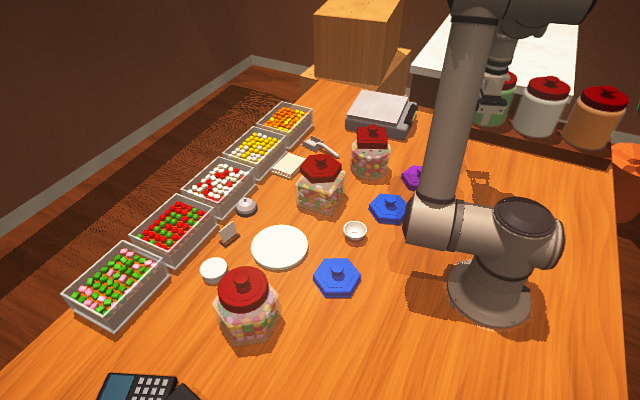

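Top view: round lid on hex jar (181,182), hex lid on square jar (371,168), square lid on round jar (466,203), board (275,168), dish (326,235); three blue/purple decoys. Now fit centres and yaws from depth.

```bash
cat > h.py <<'E'
import numpy as np,cv2
from workcell import ctrl
def cam(c):
    i=ctrl.camera_info(c); f=200/np.tan(np.radians(i["vfov"]/2))
    K=np.array([[f,0,i["cx"]],[0,f,i["cy"]],[0,0,1.]]); return K,np.array(i["dist_coeffs"]),cv2.Rodrigues(i["rvec"])[0],np.array(i["tvec"])
def cloud(c,d):
    K,D,R,t=cam(c); v,u=np.mgrid[:400,:640]
    n=cv2.undistortPoints(np.stack([u,v],-1).reshape(-1,1,2).astype(float),K,D).reshape(400,640,2)
    P=np.dstack([n*d[...,None],d]); W=(P-t)@R; W[d==0]=np.nan; return W
def ortho(c,im,ctr,z,half=.11,res=.00075):
    K,D,R,t=cam(c); g=np.arange(-half,half,res)
    X,Y=np.meshgrid(g[::-1],g[::-1],indexing='ij') # up=x, left=y
    P=np.stack([X+ctr[0],Y+ctr[1],0*X+z],-1).reshape(-1,3)
    p=cv2.projectPoints(P,cv2.Rodrigues(R)[0],t,K,D)[0].reshape(*X.shape,2).astype(np.float32)
    return cv2.remap(im,p[...,0],p[...,1],cv2.INTER_LINEAR)
def fitpoly(p,n,top=.8):
    "yaw (deg) & centre of regular n-gon with face normals at yaw+k*360/n"
    best=None
    for a in np.arange(0,360/n,.5):
        s=[np.percentile(p@[np.cos(q),np.sin(q)],99.3) for q in np.radians(a+np.arange(n)*360/n)]
        w=np.mean(s)*2
        if n==4: w=min(s[0]+s[2],s[1]+s[3])+w
        N=np.array([[np.cos(q),np.sin(q)] for q in np.radians(a+np.arange(n)*360/n)])
        c=np.linalg.lstsq(np.c_[N,np.ones(n)],s,rcond=None)[0]
        if best is None or w<best[0]: best=(w,a,c[:2],2*c[2])
    return best
E
python3 - <<'E'
from h import *
A={"round@hex":(.525,.352),"hex@sq":(.569,-.134),"sq@round":(.485,-.365)}
rows=[]
for c in("top","side"):
    im,d=ctrl.get_image(c); W=cloud(c,d)
    red=(im[...,2]>70)&(im[...,1]<60)&(im[...,0]<70)
    for k,n in(("round@hex",12),("hex@sq",6),("sq@round",4)):
        o=np.hypot(W[...,0]-A[k][0],W[...,1]-A[k][1])<.1
        m=o&(abs(W[...,2]-.15)<.006)&red; kn=o&(W[...,2]>.172)
        p=W[m][:,:2]; print(c,k,m.sum(),"zmed",np.median(W[m][:,2]).round(4),[np.round(x,4) for x in fitpoly(p,n)],"knob",np.round(np.nanmean(W[kn],0),4),kn.sum())
        j=o&(abs(W[...,2]-.1)<.004)&~red; print("  jar shoulder pts",j.sum(),W[j][:,:2].min(0).round(3),W[j][:,:2].max(0).round(3))
    if c=="top": rows=[np.vstack([ortho(c,im,A[k],z) for z in(.15,.1)]) for k in A]
    else: rows2=[ortho(c,im,A[k],.1) for k in A]
o=np.vstack([np.hstack(rows),np.hstack(rows2)]);print(o.shape);cv2.imwrite("pics/o.png",cv2.resize(o,None,fx=.68,fy=.68))
E
```

```text
top round@hex 1254 zmed 0.149 [np.float64(0.1089), np.float64(7.0), array([0.5283, 0.3524]), np.float64(0.1089)] knob [0.5284 0.3524 0.1795] 169
  jar shoulder pts 471 [0.46  0.276] [0.6  0.43]
top hex@sq 132 zmed 0.1481 [np.float64(0.1049), np.float64(42.5), array([ 0.5571, -0.1176]), np.float64(0.1049)] knob [ 0.5681 -0.1329  0.1794] 165
  jar shoulder pts 395 [ 0.501 -0.2  ] [ 0.635 -0.068]
top sq@round 241 zmed 0.1488 [np.float64(0.1971), np.float64(24.0), array([ 0.4842, -0.3632]), np.float64(0.0988)] knob [ 0.4843 -0.3639  0.1792] 175
  jar shoulder pts 414 [ 0.415 -0.43 ] [ 0.553 -0.296]
side round@hex 1435 zmed 0.1503 [np.float64(0.1083), np.float64(20.0), array([0.5289, 0.357 ]), np.float64(0.1083)] knob [0.5285 0.3568 0.1801] 186
  jar shoulder pts 722 [0.459 0.294] [0.597 0.435]
side hex@sq 642 zmed 0.1495 [np.float64(0.113), np.float64(1.0), array([ 0.5694, -0.1294]), np.float64(0.113)] knob [ 0.5689 -0.1289  0.1789] 82
  jar shoulder pts 349 [ 0.504 -0.198] [ 0.632 -0.064]
side sq@round 431 zmed 0.1491 [np.float64(0.1963), np.float64(22.5), array([ 0.4856, -0.3626]), np.float64(0.0991)] knob [ 0.4854 -0.3604  0.1785] 62
  jar shoulder pts 230 [ 0.418 -0.41 ] [ 0.554 -0.295]
(882, 882, 3)
```

View pics/o.png

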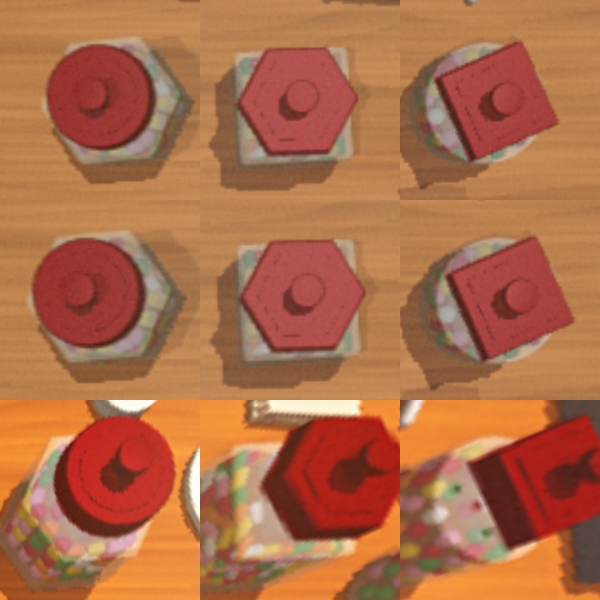

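Run:
```python
from h import *
A={"round@hex":(.527,.353),"hex@sq":(.569,-.133),"sq@round":(.485,-.364)}
P={}
for c in("top","side"):
    im,d=ctrl.get_image(c); W=cloud(c,d); P[c]=(W,im)
red=lambda im:(im[...,2].astype(int)>1.6*im[...,1])&(im[...,2].astype(int)>1.6*im[...,0])
for k,nl,nj,rj in(("round@hex",12,6,.085),("hex@sq",6,4,.098),("sq@round",4,12,.08)):
    allp=[]
    for c in P:
        W,im=P[c]; r=np.hypot(W[...,0]-A[k][0],W[...,1]-A[k][1])
        m=(r<.08)&(abs(W[...,2]-.15)<.006)
        b,a,ct,w=fitpoly(W[m][:,:2],nl); print(c,k,"lid",m.sum(),round(a,1),ct.round(4),w.round(4))
        m=(r<rj)&(W[...,2]>.03)&(W[...,2]<.104); p=W[m][:,:2]; allp.append(p)
    for nm,p in(("top",allp[0]),("side",allp[1]),("both",np.vstack(allp))):
        b,a,ct,w=fitpoly(p,nj); print("   jar",nm,len(p),round(a,1),ct.round(4),w.round(4))
```

```text
top round@hex lid 1497 7.5 [0.5287 0.3539] 0.1102
side round@hex lid 1466 8.5 [0.5291 0.356 ] 0.1093
   jar top 982 5.5 [0.5289 0.3544] 0.1406
   jar side 1742 6.5 [0.5195 0.3695] 0.1224
   jar both 2724 5.5 [0.529  0.3548] 0.1406
top hex@sq lid 1614 2.5 [ 0.5687 -0.1329] 0.1131
side hex@sq lid 644 2.0 [ 0.5695 -0.13  ] 0.1127
   jar top 746 3.0 [ 0.5683 -0.1332] 0.1312
   jar side 1150 42.5 [ 0.546 -0.103] 0.1375
   jar both 1896 3.0 [ 0.5681 -0.1313] 0.1321
top sq@round lid 1412 24.5 [ 0.4843 -0.3641] 0.0988
side sq@round lid 436 24.5 [ 0.4862 -0.3631] 0.0997
   jar top 855 22.0 [ 0.4811 -0.3562] 0.1301
   jar side 852 16.5 [ 0.481  -0.3473] 0.1222
   jar both 1707 15.5 [ 0.4814 -0.3538] 0.1291
```

```bash
python3 -m inch '[0,0,9.25,0,0,0,0, 0,0,9.25,0,0,0,0, 0,0,0,3.35,-3.05,0,0, 0,0,0,3.35,-3.05,0,0, 0,0,0,3.35,-3.05,0,0, 0,0,0,3.35,-3.05,0,0, 0,0,0,3.35,-3.05,0,0, 0,0,0,3.35,-3.05,0,0, 0,0,0,3.35,-3.05,0,0, 0,0,0,3.35,-3.05,0,0, 0,0,0,3.35,-3.05,0,0, 0,0,0,3.35,-3.05,0,0, 0,0,0,3.35,-3.05,0,0, 0,0,0,3.35,-3.05,0,0, 0,0,0,0,0,0,0, 0,0,0,0,0,0,0]' 25
```

```text
clock: 3.3
tool_pos: [0.5681, -0.1321, 0.2264]
tool_rot: [0.0, 1.0, 0.0, -0.0]
ft_force: [-0.6, 0.2, -0.9]
grip_width: 0.0917
grip_force: 0.0
```

```bash
python3 -m inch '[0,0,0,0,0,1.5,40, 0,0,0,0,0,2,60, 0,0,0,0,0,2,80, 0,0,0,0,0,1.4,90, 0,0,0,0,0,0,110, 0,0,0,0,0,0,255, 0,0,0,0,0,0,255, 0,0,0,0,0,0,255, 0,0,0,0,0,0,255, 0,0,0,0,0,0,255, 0,0,0,0,0,0,255]' 25
```

```text
clock: 4.68
tool_pos: [0.569, -0.1321, 0.1584]
tool_rot: [0.0, 1.0, -0.0, 0.001]
ft_force: [-0.6, 0.1, 5.6]
grip_width: 0.0352
grip_force: 25.0
```

```bash
python3 -m inch '[0,0,0,0,0,-0.6,255, 0,0,0,0,0,-1.2,255, 0,0,0,0,0,-1.4,255, 0,0,0,0,0,-0.8,255, 0,0,0,0.1,-1.5,0,255, 0,0,0,0.2,-3,0,255, 0,0,0,0.2,-3.6,0,255, 0,0,0,0.2,-4,0,255, 0,0,0,0.2,-4,0,255, 0,0,0,0.1,-3.6,0,255, 0,0,0,0.1,-3,0,255, 0,0,0,0.1,-2,0,255, 0,0,0,0,0,1,255, 0,0,0,0,0,2,255, 0,0,0,0,0,2.5,255, 0,0,0,0,0,2.5,255, 0,0,0,0,0,2.5,255, 0,0,0,0,0,1.5,255, 0,0,0,0,0,0.7,255, 0,0,0,0,0,0,255]' 25
python3 - <<'E'
from h import *
im,d=ctrl.get_image("side");cv2.imwrite("pics/a.png",im[130:350,150:450])
E
```

```text
clock: 7.18
tool_pos: [0.5807, 0.1148, 0.0706]
tool_rot: [0.0, 1.0, -0.0, -0.0]
ft_force: [-0.4, 0.4, -1.3]
grip_width: 0.0349
grip_force: 25.0
```

View pics/a.png

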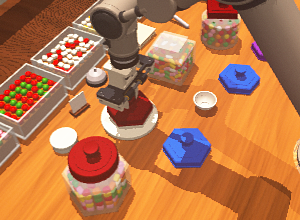

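The hex lid hangs level over the board (130,115); the square jar's neck is free at (170,60). Lower the rest.

```bash
python3 -m inch '[0,0,0,0,0,0.6,255, 0,0,0,0,0,0.6,255, 0,0,0,0,0,0.4,255, 0,0,0,0,0,0.2,255, 0,0,0,0,0,0.1,255, 0,0,0,0,0,0,255]' 25
```

```text
clock: 7.98
tool_pos: [0.5807, 0.1151, 0.0518]
tool_rot: [0.0, 1.0, -0.0, 0.0]
ft_force: [0.5, -0.1, -2.2]
grip_width: 0.0355
grip_force: 25.0
```

```bash
python3 -m inch '[0,0,0,0,0,0.1,255, 0,0,0,0,0,0,80, 0,0,0,0,0,0,60, 0,0,0,0,0,0,60, 0,0,0,0,0,-2,60, 0,0,0,0,0,-5,60, 0,0,0,0,0,-5.5,60, 0,0,0,0,0,-5.5,60, 0,0,0,-0.96,4.79,0,60, 0,0,0,-0.96,4.79,0,60, 0,0,0,-0.96,4.79,0,60, 0,0,0,-0.96,4.79,0,60, 0,0,0,-0.96,4.79,0,60, 0,0,0,-0.96,4.79,0,60, 0,0,0,-0.96,4.79,0,60, 0,0,0,-0.96,4.79,0,60, 0,0,0,-0.96,4.79,0,60, 0,0,0,-0.96,4.79,0,60]'
python3 -m inch '[0,0,0,0,0,0,60, 0,0,0,0,0,0,60]'
python3 - <<'E'
from h import *
im,d=ctrl.get_image("top"); W=cloud("top",d)
def f(c,z,n,r=.075,dz=.006,kz=.022):
    o=np.hypot(W[...,0]-c[0],W[...,1]-c[1])<r
    return [np.round(x,4) for x in fitpoly(W[o&(abs(W[...,2]-z)<dz)][:,:2],n)[1:]]
print("hexlid",f((.581,.115),.043,6))
print("neck sq",f((.568,-.132),.125,4,.085))
s=cv2.resize(ortho("top",im,(.568,-.132),.125),(400,400)); t=cv2.resize(ortho("top",im,(.581,.115),.043),(400,400))
cv2.imwrite("pics/b.png",np.hstack([s,t]))
E
```

```text
clock: 10.22
tool_pos: [0.4841, -0.3655, 0.2308]
tool_rot: [0.0, 1.0, -0.0, 0.0]
ft_force: [0.5, -0.1, 0.3]
grip_width: 0.0702
grip_force: 0.0
clock: 10.48
tool_pos: [0.4845, -0.3635, 0.2304]
tool_rot: [-0.0, 1.0, -0.0, -0.0]
ft_force: [0.7, -0.8, -0.1]
grip_width: 0.0701
grip_force: 0.0
hexlid [np.float64(1.0), array([0.5801, 0.1139]), np.float64(0.1128)]
neck sq [np.float64(3.0), array([ 0.5688, -0.1335]), np.float64(0.0867)]
```

View pics/b.png

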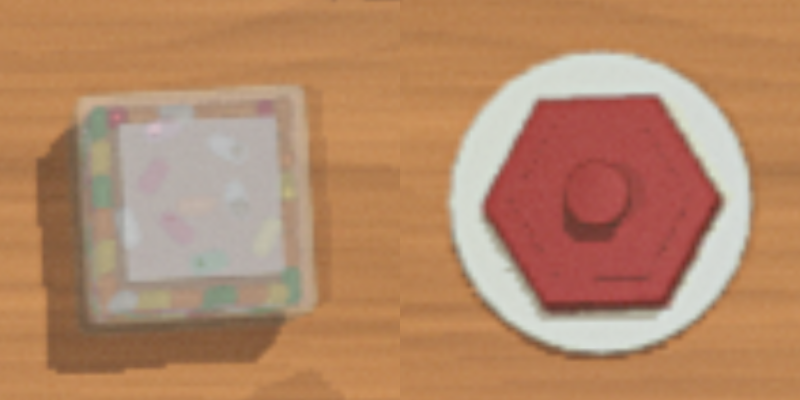

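Left: bare square neck, centre (200,200), slightly CCW (~3°). Right: hex lid centred on the board, yaw ~1.5°. Grasp the square lid.

```bash
python3 -m inch '[0,0,0,0,0,1.5,60, 0,0,0,0,0,2.2,60, 0,0,0,0,0,2.1,80, 0,0,0,0,0,1.4,100, 0,0,0,0,0,0,120, 0,0,0,0,0,0,255, 0,0,0,0,0,0,255, 0,0,0,0,0,0,255, 0,0,0,0,0,0,255, 0,0,0,0,0,0,255]' 25
python3 -m inch '[0,0,0,0,0,-0.6,255, 0,0,0,0,0,-1.2,255, 0,0,0,0,0,-1.5,255, 0,0,0,0,0,-1.2,255, 0,0,0,0,0,0,255, 0,0,7.2,0,0,0,255, 0,0,7.2,0,0,0,255, 0,0,7.1,0,0,0,255, 0,0,0,0,0,0,255]'
python3 - <<'E'
from h import *
for c in("top","side"):
    im,d=ctrl.get_image(c); W=cloud(c,d)
    o=(np.hypot(W[...,0]-.4845,W[...,1]+.364)<.075)&(abs(W[...,2]-.195)<.008)
    print(c,o.sum(),[np.round(x,4) for x in fitpoly(W[o][:,:2],4)[1:]])
    if c=="top": s=cv2.resize(ortho(c,im,(.4845,-.364),.195),(400,400))
    else: s=np.hstack([s,cv2.resize(im[80:200,310:430],(400,400))])
cv2.imwrite("pics/c.png",s)
E
```

```text
clock: 11.78
tool_pos: [0.485, -0.3643, 0.1596]
tool_rot: [0.001, 1.0, -0.0, 0.001]
ft_force: [0.8, 0.9, 4.6]
grip_width: 0.0348
grip_force: 25.0
clock: 12.9
tool_pos: [0.4844, -0.3638, 0.2033]
tool_rot: [-0.0, 0.983, -0.186, -0.0]
ft_force: [0.3, 0.8, -1.4]
grip_width: 0.0354
grip_force: 25.0
top 215 [np.float64(68.5), array([ 0.4468, -0.3568]), np.float64(0.0699)]
side 409 [np.float64(4.5), array([ 0.4845, -0.3598]), np.float64(0.0986)]
```

View pics/c.png

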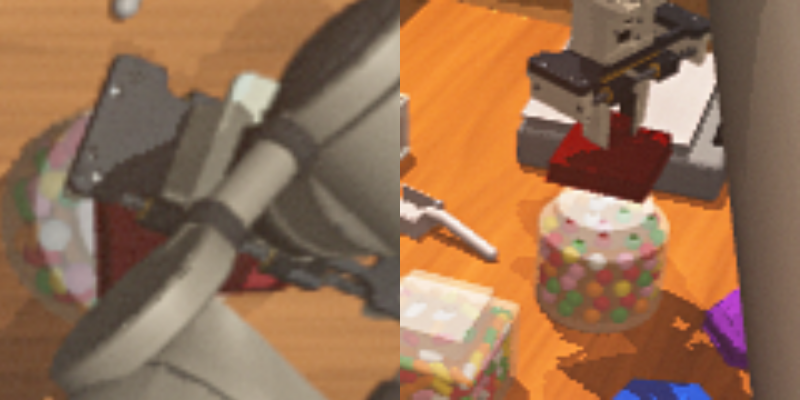

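Bare round jar under the held, level square lid (right image, lid at (610,155), jar neck (600,210)). Carry to the square jar.

```bash
python3 -m inch '[0,0,0,0,-1.5,0,255, 0,0,0,0,-3,0,255, 0,0,0,-0.1,-3.6,0,255, 0,0,0,-0.1,-4.2,0,255, 0,0,0,-0.1,-4.2,0,255, 0,0,0,-0.1,-3.6,0,255, 0,0,0,-0.1,-2.7,0,255, 0,0,0,-0.1,-1.8,0,255, 0,0,0.7,0,0,0,255, 0,0,0,0,0,1,255, 0,0,0,0,0,1.5,255, 0,0,0,0,0,1,255, 0,0,0,0,0,0,255, 0,0,0,0,0,0,255]'
python3 - <<'E'
from h import *
for c in("top","side"):
    im,d=ctrl.get_image(c); W=cloud(c,d)
    o=(np.hypot(W[...,0]-.569,W[...,1]+.132)<.075)&(abs(W[...,2]-.159)<.008)
    print(c,o.sum(),[np.round(x,4) for x in fitpoly(W[o][:,:2],4)[1:]])
    if c=="top": s=cv2.resize(ortho(c,im,(.569,-.132),.159),(400,400))
    else: s=np.hstack([s,cv2.resize(im[100:240,240:380],(400,400))])
cv2.imwrite("pics/d.png",s)
E
```

```text
clock: 14.75
tool_pos: [0.5693, -0.1331, 0.1689]
tool_rot: [0.0, 0.981, -0.193, 0.0]
ft_force: [0.3, 0.7, -1.6]
grip_width: 0.0349
grip_force: 25.0
top 349 [np.float64(0.5), array([ 0.5367, -0.1369]), np.float64(0.0626)]
side 513 [np.float64(2.0), array([ 0.5694, -0.1306]), np.float64(0.0999)]
```

View pics/d.png

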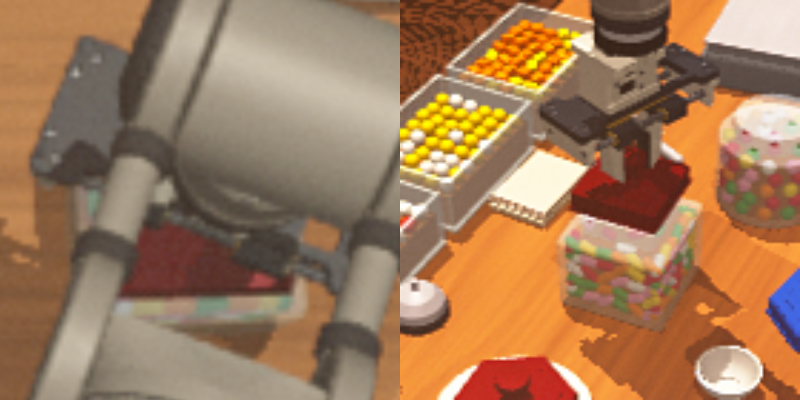

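Lid sits squarely above the square neck (side view (630,190)). Lower into place.

```bash
python3 -m inch '[0,0,0,0,0,0.5,255, 0,0,0,0,0,0.4,255, 0,0,0,0,0,0.3,255, 0,0,0,0,0,0.3,255, 0,0,0,0,0,0.3,255, 0,0,0,0,0,0,255]'
```

```text
clock: 15.6
tool_pos: [0.569, -0.1328, 0.1504]
tool_rot: [0.0, 0.981, -0.193, -0.0]
ft_force: [0.5, -0.7, -1.5]
grip_width: 0.035
grip_force: 25.0
```

```bash
python3 -m inch '[0,0,0,0,0,0.4,255, 0,0,0,0,0,0.4,255, 0,0,0,0,0,0.2,255, 0,0,0,0,0,0.15,255, 0,0,0,0,0,0.1,255, 0,0,0,0,0,0,255]'
```

```text
clock: 16.35
tool_pos: [0.5692, -0.1329, 0.1382]
tool_rot: [0.0, 0.981, -0.193, -0.0]
ft_force: [-0.1, -0.1, -2.0]
grip_width: 0.0352
grip_force: 25.0
```

```bash
python3 -m inch '[0,0,0,0,0,0.1,255, 0,0,0,0,0,0,100, 0,0,0,0,0,0,60, 0,0,0,0,0,0,60, 0,0,0,0,0,-2,60, 0,0,0,0,0,-4,60, 0,0,0,0,0,-3.3,60, 0,0,-7.4,0,0,0,60, 0,0,-7.4,0,0,0,60, 0,0,-7.4,0,0,0,60, 0,0,0,-0.4,-4.87,0,60, 0,0,0,-0.4,-4.87,0,60, 0,0,0,-0.4,-4.87,0,60, 0,0,0,-0.4,-4.87,0,60, 0,0,0,-0.4,-4.87,0,60]'
python3 -m inch '[0,0,0,-0.4,-4.87,0,60, 0,0,0,-0.4,-4.87,0,60, 0,0,0,-0.4,-4.87,0,60, 0,0,0,-0.4,-4.87,0,60, 0,0,0,-0.4,-4.87,0,60, 0,0,0,0,0,0,60, 0,0,0,0,0,0,60]'
python3 - <<'E'
from h import *
im,d=ctrl.get_image("top"); W=cloud("top",d)
def f(c,z,n,r=.08,dz=.006):
    o=np.hypot(W[...,0]-c[0],W[...,1]-c[1])<r; m=o&(abs(W[...,2]-z)<dz)
    return [np.round(x,4) for x in fitpoly(W[m][:,:2],n)[1:]],np.median(W[m][:,2])
print("sqlid",f((.569,-.132),.128,4)); print("neck round",f((.484,-.363),.125,12))
E
```

```text
clock: 18.23
tool_pos: [0.549, 0.1122, 0.2303]
tool_rot: [0.0, 1.0, -0.0, 0.0]
ft_force: [0.3, 0.5, 0.1]
grip_width: 0.0706
grip_force: 0.0
clock: 19.1
tool_pos: [0.5291, 0.3538, 0.2299]
tool_rot: [0.0, 1.0, 0.0, -0.0]
ft_force: [0.4, -0.5, -0.4]
grip_width: 0.0704
grip_force: 0.0
sqlid ([np.float64(1.5), array([ 0.5688, -0.1333]), np.float64(0.0991)], np.float64(0.12702823805695446))
neck round ([np.float64(19.5), array([ 0.4841, -0.3643]), np.float64(0.0956)], np.float64(0.12369429596523066))
```

Square lid is home (top at ~127 mm). Now the round lid.

```bash
python3 -m inch '[0,0,0,0,0,1.5,60, 0,0,0,0,0,2.2,60, 0,0,0,0,0,2.1,80, 0,0,0,0,0,1.3,100, 0,0,0,0,0,0,120, 0,0,0,0,0,0,255, 0,0,0,0,0,0,255, 0,0,0,0,0,0,255, 0,0,0,0,0,0,255, 0,0,0,0,0,0,255]' 25
python3 -m inch '[0,0,0,0,0,-0.6,255, 0,0,0,0,0,-1.4,255, 0,0,0,0,0,-2,255, 0,0,0,0,0,-1.5,255, 0,0,0,0,0,-0.7,255]'
```

```text
clock: 20.4
tool_pos: [0.5297, 0.3543, 0.16]
tool_rot: [-0.0, 1.0, -0.0, 0.001]
ft_force: [0.5, -1.5, 6.4]
grip_width: 0.035
grip_force: 25.0
clock: 21.02
tool_pos: [0.5295, 0.3543, 0.2225]
tool_rot: [-0.0, 1.0, -0.0, 0.001]
ft_force: [-0.6, -0.5, -1.8]
grip_width: 0.0349
grip_force: 25.0
```

```bash
python3 -m inch '[0,0,0,-0.1,1.5,0,255, 0,0,0,-0.2,3,0,255, 0,0,0,-0.26,4.2,0,255, 0,0,0,-0.26,4.2,0,255, 0,0,0,-0.26,4.2,0,255, 0,0,0,-0.26,4.2,0,255, 0,0,0,-0.26,4.2,0,255, 0,0,0,-0.26,4.2,0,255, 0,0,0,-0.26,4.2,0,255, 0,0,0,-0.26,4.2,0,255, 0,0,0,-0.26,4.2,0,255, 0,0,0,-0.26,4.2,0,255, 0,0,0,-0.26,4.2,0,255, 0,0,0,-0.26,4.2,0,255, 0,0,0,-0.26,4.2,0,255, 0,0,0,-0.26,4.2,0,255, 0,0,0,-0.26,4.2,0,255, 0,0,0,-0.2,3,0,255, 0,0,0,-0.06,1.2,0,255, 0,0,0,0,0,0,255]'
python3 -m inch '[0,0,0,0,0,0,255]'
```

```text
clock: 23.52
tool_pos: [0.4838, -0.3628, 0.2206]
tool_rot: [-0.001, 1.0, -0.001, -0.0]
ft_force: [-0.4, 0.5, -2.4]
grip_width: 0.035
grip_force: 25.0
clock: 23.65
tool_pos: [0.4846, -0.3616, 0.2211]
tool_rot: [-0.0, 1.0, 0.0, -0.0]
ft_force: [0.1, 0.3, -2.4]
grip_width: 0.0349
grip_force: 25.0
```

```bash
python3 -m inch '[0,0,0,0,0.2,1,255, 0,0,0,0,0,1.8,255, 0,0,0,0,0,1.6,255, 0,0,0,0,0,0.8,255, 0,0,0,0,0,0,255, 0,0,0,0,0,0,255]'
python3 - <<'E'
from h import *
im,d=ctrl.get_image("side"); W=cloud("side",d)
o=(np.hypot(W[...,0]-.4845,W[...,1]+.364)<.08)&(abs(W[...,2]-.159)<.008)
print(o.sum(),[np.round(x,4) for x in fitpoly(W[o][:,:2],12)[1:]])
s=cv2.resize(im[90:210,310:430],(400,400))
im,d=ctrl.get_image("top"); W=cloud("top",d)
o=(np.hypot(W[...,0]-.529,W[...,1]-.354)<.085)&(abs(W[...,2]-.125)<.006)
print("neck hex",[np.round(x,4) for x in fitpoly(W[o][:,:2],6)[1:]])
cv2.imwrite("pics/e.png",np.hstack([s,cv2.resize(ortho("top",im,(.529,.354),.125),(400,400))]))
E
```

```text
clock: 24.4
tool_pos: [0.4848, -0.3651, 0.1698]
tool_rot: [0.0, 1.0, -0.0, 0.0]
ft_force: [0.4, -0.1, -1.8]
grip_width: 0.0348
grip_force: 25.0
436 [np.float64(16.5), array([ 0.4844, -0.36  ]), np.float64(0.1086)]
neck hex [np.float64(8.0), array([0.5294, 0.3542]), np.float64(0.1007)]
```

View pics/e.png

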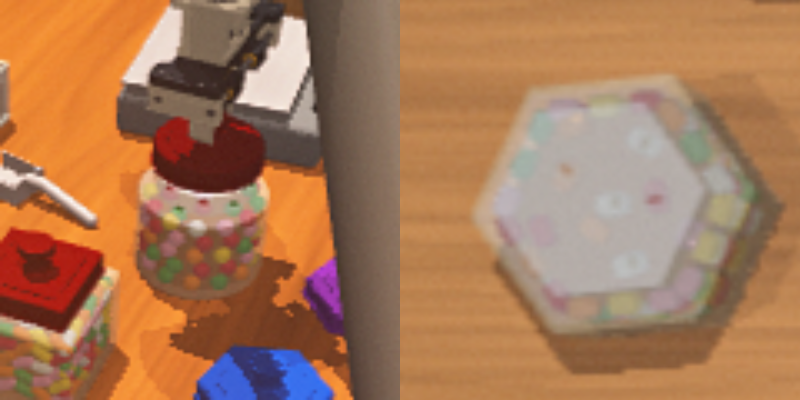

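Round lid above the round neck, level; square lid home. Hex neck (right) is ~6–8° CCW. Lower.

```bash
python3 -m inch '[0,0,0,0,-0.1,0.5,255, 0,0,0,0,0,0.5,255, 0,0,0,0,0,0.4,255, 0,0,0,0,0,0.3,255, 0,0,0,0,0,0.2,255, 0,0,0,0,0,0,255]'
```

```text
clock: 25.25
tool_pos: [0.4845, -0.3638, 0.1501]
tool_rot: [-0.0, 1.0, -0.0, -0.0]
ft_force: [0.4, 0.5, -3.0]
grip_width: 0.0354
grip_force: 25.0
```

```bash
python3 -m inch '[0,0,0,0,0,0.4,255, 0,0,0,0,0,0.4,255, 0,0,0,0,0,0.2,255, 0,0,0,0,0,0.1,255, 0,0,0,0,0,0.1,255, 0,0,0,0,0,0,255]'
```

```text
clock: 26.0
tool_pos: [0.4846, -0.3639, 0.1383]
tool_rot: [0.0, 1.0, -0.0, 0.0]
ft_force: [-0.7, 0.3, -2.3]
grip_width: 0.035
grip_force: 25.0
```

```bash
python3 -m inch '[0,0,0,0,0,0.1,255, 0,0,0,0,0,0,100, 0,0,0,0,0,0,60, 0,0,0,0,0,0,60, 0,0,0,0,0,-2,60, 0,0,0,0,0,-4,60, 0,0,0,0,0,-3.3,60, 0,0,0,0.96,-4.79,0,60, 0,0,0,0.96,-4.79,0,60, 0,0,0,0.96,-4.79,0,60, 0,0,0,0.96,-4.79,0,60, 0,0,0,0.96,-4.79,0,60, 0,0,0,0.96,-4.79,0,60, 0,0,0,0.96,-4.79,0,60, 0,0,0,0.96,-4.79,0,60, 0,0,0,0.96,-4.79,0,60, 0,0,0,0.96,-4.79,0,60]'
python3 -m inch '[0,0,0,0,0,0,60, 0,0,0,0,0,0,60]'
python3 - <<'E'
from h import *
im,d=ctrl.get_image("top"); W=cloud("top",d)
o=(np.hypot(W[...,0]-.4845,W[...,1]+.364)<.075); m=o&(abs(W[...,2]-.128)<.006)
print([np.round(x,4) for x in fitpoly(W[m][:,:2],12)[1:]],np.median(W[m][:,2]))
E
```

```text
clock: 28.12
tool_pos: [0.5808, 0.1168, 0.2302]
tool_rot: [0.0, 1.0, -0.0, 0.0]
ft_force: [0.2, 0.0, 0.7]
grip_width: 0.0702
grip_force: 0.0
clock: 28.38
tool_pos: [0.5804, 0.1149, 0.23]
tool_rot: [0.0, 1.0, 0.0, -0.0]
ft_force: [-0.2, 0.4, 0.6]
grip_width: 0.0705
grip_force: 0.0
[np.float64(26.0), array([ 0.4833, -0.3633]), np.float64(0.1089)] 0.12711544401031283
```

```bash
python3 -m inch '[0,0,0,0,0,2.5,60, 0,0,0,0,0,4,60, 0,0,0,0,0,4,60, 0,0,0,0,0,3.3,60, 0,0,0,0,0,2.2,80, 0,0,0,0,0,1.2,100, 0,0,0,0,0,0.5,120, 0,0,0,0,0,0,120, 0,0,0,0,0,0,255, 0,0,0,0,0,0,255, 0,0,0,0,0,0,255, 0,0,0,0,0,0,255, 0,0,0,0,0,0,255]' 25
python3 -m inch '[0,0,0,0,0,-0.6,255, 0,0,0,0,0,-1.6,255, 0,0,0,0,0,-2.5,255, 0,0,0,0,0,-3,255, 0,0,0,0,0,-3,255, 0,0,0,0,0,-2.5,255, 0,0,0,0,0,-1.5,255, 0,0,0,0,0,-0.8,255, 0,0,0,-0.3,1.5,0,255]'
```

```text
clock: 30.05
tool_pos: [0.5811, 0.1152, 0.054]
tool_rot: [0.0, 1.0, 0.0, 0.001]
ft_force: [-0.7, -0.7, 5.3]
grip_width: 0.0349
grip_force: 25.0
clock: 31.18
tool_pos: [0.5775, 0.1003, 0.2081]
tool_rot: [-0.0, 1.0, 0.001, 0.0]
ft_force: [0.5, -0.4, -2.1]
grip_width: 0.0351
grip_force: 25.0
```

```bash
python3 -m inch '[0,0,0,-0.3,-1.5,0,255, 0,0,0,-0.5,-3,0,255, 0,0,0,-0.7,-3.8,0,255, 0,0,0,-0.8,-4.2,0,255, 0,0,0,-0.8,-4.2,0,255, 0,0,0,-0.7,-3.8,0,255, 0,0,0,-0.6,-3,0,255, 0,0,0,-0.4,-1.9,0,255, 0,0,-5,0,0,0,255, 0,0,0,0,0,1,255, 0,0,0,0,0,1.6,255, 0,0,0,0,0,1.1,255, 0,0,0,0,0,0,255, 0,0,0,0,0,0,255]'
python3 - <<'E'
from h import *
for c in("top","side"):
    im,d=ctrl.get_image(c); W=cloud(c,d)
    o=(np.hypot(W[...,0]-.529,W[...,1]-.354)<.075)&(abs(W[...,2]-.161)<.008)
    print(c,o.sum(),[np.round(x,4) for x in fitpoly(W[o][:,:2],6)[1:]])
    if c=="top": s=cv2.resize(ortho(c,im,(.529,.354),.161),(400,400))
    else: s=np.hstack([s,cv2.resize(im[210:350,180:320],(400,400))])
cv2.imwrite("pics/f.png",s)
E
```

```text
clock: 32.92
tool_pos: [0.5299, 0.3541, 0.1714]
tool_rot: [-0.0, 0.999, 0.043, 0.0]
ft_force: [0.1, 0.2, -1.2]
grip_width: 0.0352
grip_force: 25.0
top 385 [np.float64(5.5), array([0.5268, 0.3476]), np.float64(0.1083)]
side 1087 [np.float64(5.5), array([0.5196, 0.3555]), np.float64(0.1029)]
```

View pics/f.png

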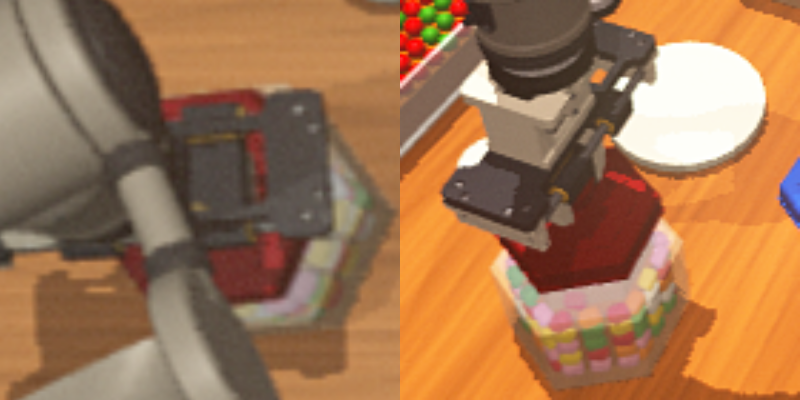

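Hex lid above the hex neck, edges parallel to the jar's (yaw ~5.5–6°). Lower.

```bash
python3 -m inch '[0,0,0,0,0,0.5,255, 0,0,0,0,0,0.5,255, 0,0,0,0,0,0.4,255, 0,0,0,0,0,0.3,255, 0,0,0,0,0,0.3,255, 0,0,0,0,0,0,255]'
```

```text
clock: 33.78
tool_pos: [0.5295, 0.3541, 0.1509]
tool_rot: [0.0, 0.999, 0.044, -0.0]
ft_force: [-0.3, 0.1, -2.3]
grip_width: 0.035
grip_force: 25.0
```

```bash
python3 -m inch '[0,0,0,0,0,0.4,255, 0,0,0,0,0,0.4,255, 0,0,0,0,0,0.2,255, 0,0,0,0,0,0.1,255, 0,0,0,0,0,0.1,255, 0,0,0,0,0,0,255, 0,0,0,0,0,0,100, 0,0,0,0,0,0,60, 0,0,0,0,0,0,60, 0,0,0,0,0,-2,60, 0,0,0,0,0,-5,60, 0,0,0,0,0,-5,60, 0,0,0,0,4,0,60, 0,0,0,0,5,0,60, 0,0,0,0,5,0,60, 0,0,0,0,5,0,60, 0,0,0,0,0,0,60]'
python3 - <<'E'
from h import *
im,d=ctrl.get_image("top"); W=cloud("top",d)
for k,c,n in(("hex",(.529,.354),6),("sq",(.569,-.1325),4),("round",(.484,-.364),12)):
    o=np.hypot(W[...,0]-c[0],W[...,1]-c[1])<.075; m=o&(abs(W[...,2]-.128)<.012)
    q=W[m]; print(k,[np.round(x,4) for x in fitpoly(q[:,:2],n)[1:]],np.median(q[:,2]),np.linalg.lstsq(np.c_[q,][:,:2]*1-q[:,:2].mean(0),q[:,2]-q[:,2].mean(),rcond=None)[0])
im2,_=ctrl.get_image("side"); cv2.imwrite("pics/g.png",im2)
for t in("scoop","dish","tin"): print(t,[np.round(r["point"],3) for r in ctrl.mark_of("top",t)][:1])
E
```

```text
clock: 35.9
tool_pos: [0.5466, 0.1618, 0.2596]
tool_rot: [0.0, 0.999, 0.041, 0.0]
ft_force: [0.4, 0.1, 0.3]
grip_width: 0.0701
grip_force: 0.0
hex [np.float64(1.0), array([0.5247, 0.3635]), np.float64(0.1035)] 0.12708994784618105 [ 0.00511212 -0.00893709]
sq [np.float64(0.5), array([ 0.5691, -0.1336]), np.float64(0.0995)] 0.12716252368477682 [ 0.00140784 -0.0037601 ]
round [np.float64(25.0), array([ 0.4832, -0.3626]), np.float64(0.1097)] 0.12689811591727373 [-0.00327312 -0.00388072]
scoop [array([ 0.7  , -0.396, -0.001])]
dish [array([ 0.401, -0.026, -0.003])]
tin [array([ 0.704,  0.28 , -0.   ])]
```

View pics/g.png

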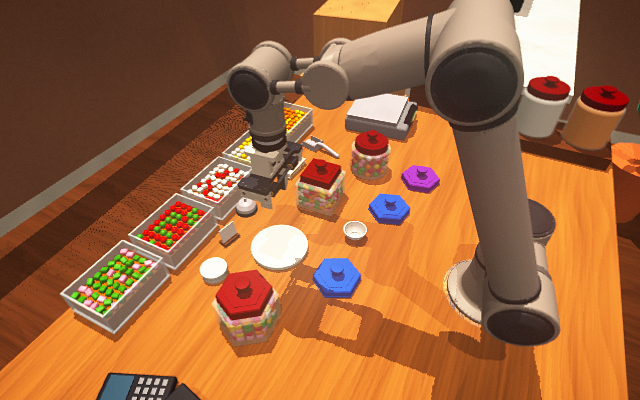

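All three lids are home (tops at about 127 mm, level), with hex at (245,295), square at (320,172) and round at (371,143). The bystanders have not moved.

```bash
python3 -c "
from workcell import ctrl
print(ctrl.finish_job())"
```

```text
the job is handed in; nothing more can be done
None
```

All three lids are fully home and level on their matching jars, the scoop, dish and tin are where they were to within about 3 mm, and the job was handed in at about 36 s; no verdict was returned.

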